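# Crank the bench feed carriage flush with its bed

### The arm

A 6-joint arm with a two-finger parallel gripper is mounted at the origin on the work surface. World frame = base frame: x ahead of the robot, y to its left, z up, the work surface at z = 0. Lengths are in mm, angles in rad, forces in N, time in s.
With the tool pointing down it reaches from about 275 to 750 mm from the base axis. Payload 10.2 kg.
Tool frame: the origin (TCP) lies at the very end of the fingers, on their centre line; the grasp point (between the pads) lies 19 mm behind it; x points along the fingers, y is the direction in which the jaws open and shut, and the axes are right-handed (so a half turn about x gives the same grasp; the last joint's range is limited). The gripper opens to 85 mm and grips with 20 to 120 N. Pads are 22 mm wide; open, the fingers measure 114 mm over their backs; the gripper's body (76 mm by 85 mm) begins 54 mm behind the grasp point. The pads swing forward as they close: fully open they stand 13 mm farther back than shut.
Start: joints at [1.117, 0.313, 1.498, -0, 1.331, -0.223], TCP at [120.11, 511.082, 197.994] pointing down, gripper open.
Joint ranges: [-2.94, 2.94], [-0.97, 2.17], [0.19, 2.56], [-1.23, 4.37], [0.02, 3.11], [-2.88, 2.88]. Speed limits (rad/s): [2.39, 2.39, 3.01, 3.14, 3.14, 3.14].

### API

Orientations are given as a unit quaternion [w, x, y, z].
In Python, from rig import ctrl, viewer, order gives the robot as it stands. The module is installed in compiled form; this text tells all that it offers.
- The arm moves only by the tool carry_out, never from a script. Its argument "deltas" is a list of rows, each a list of 7 numbers: the gripper command: -1 is fully open, 1 is shut, values between are in proportion, then the shift along the tool's x, y, z in mm, then the turn, a rotation vector about the tool's x, y, z in degrees. A call has exactly 5 rows; each row is the pose to reach, as a shift and turn from the pose commanded when the call began, along the tool's axes at that moment; what a row does not reach only later rows make up. A row lasts 1/8 s, in which the tool goes at most 62.5 mm and 10.7 degrees, less where a joint would pass 70% of its speed; a pose out of reach is approached as far as the arm can. A call with a gripper value outside its range is refused whole. The fingers move at their own pace and stop on an object; "newtons" is the grip in N (left out, the last holds). Time passes only in rows, so rows that repeat a pose let the fingers close, or fill a call up. It gives the time, the measured TCP pose, the force and the opening at its end, in the units of the state.
- ctrl.sense(): the state, without advancing time (a new reading comes with each control period).
- viewer.capture(name): name is "scene" or "top" or "wrist"; returns the picture (384x512x3 uint8, red, green, blue); there is no depth.
- viewer.calibration(name): a dict with "fx", "fy", "cx", "cy" (pixels), "xyz" and "attitude" of the camera in the world; the wrist camera has in their place "T_tool_cam" (4x4, takes a point from camera to tool coordinates, whose origin is the TCP and whose axes are the tool frame's). Camera axes: x right, y down, z forward; pixel columns grow to the right and rows downward; lengths in mm; the calibration is good to about 2 mm. A picture is of the moment at which its call begins: read the wrist's pose just before it. calibration takes no time and is no camera call.
- order.finish_job(): hands the job in, once; it reports no verdict.
The state is a dict: "time_s": time; "joints": joint angles; "dq": joint speeds; "tau": joint torques, N m; "eef_pos": TCP position; "ee_rot": TCP orientation; "force": force on the tool from outside, world axes, zero at the start; "wrist_torque": the same for the moment, N m; "grip_width": opening from 0.0 (shut) to 1.0 (fully open).
Only numpy, scipy, OpenCV 4.12 (cv2) and the standard library are available. Lean on these libraries where they do the work, as an engineer would, in place of code of your own. Each camera call takes 0.05 s, during which the arm holds its last target. There are 200 camera calls.

### The job

On the hand-cranked feed unit, push the sprung crank gently down, with no more than about 20 N, and feel for the place where its bar drops fully into the slotted ring under it. Keeping it pushed in, crank clockwise (seen from above) at a steady, unhurried pace, through the heavy point in each turn without letting the carriage jump ahead or run back, until the carriage's front edge is flush with the end of its bed. Then ease the crank up so that it is out of the ring again, let go of it, and leave everything else on the bench where it is.

Things in the scene. Friction and masses are not known exactly. Their poses are not given: they have to be found in the camera images.
- machine: Hand-cranked feed unit, bolted to the bench: base plate 170 x 350 x 12 mm, grey gear housing 130 x 130 x 68 mm high, grey bed 120 mm wide running from the housing along the unit's +y. Origin: on the bench surface straight below the crank's axis; z up; the carriage travels along +y. Everything except the knob stays below 135 mm.
- crank_axis (a point): Point on the crank's vertical turning axis, at the top of its hub, 134 mm above the bench. The crank is a steel arm; under its hub is a steel bar 44 x 10 mm across the axis, along the arm. Pushed fully home in a slot of the ring, the crank is coupled to the spindle both ways with about 5 degrees of play to either side.
- knob_mid (a point): Centre of the crank's black upright knob, 150.5 mm above the bench with the crank up. The knob is a cylinder 26 mm across, gripped from 23 mm below to 22 mm above this point; at its foot is a flange 48 mm across, 5 mm thick. It stands 70 mm from the crank axis and spins freely on its pin, so the hand need not turn. It sinks with the crank; it may start anywhere on its circle.
- press (a joint): How far the crank is pushed down against its return spring: 0 = up, turning idly; 0.009 m = fully home on a rigid stop. With the crank's own weight it takes about 1 N to start and 5.5 N at the bottom; let go, it springs up. The bar meets the ring's top after 2 mm; only if it lies over a slot does it go on down to the stop.
- ring_top (a point): Centre of the top of the slotted steel ring on the spindle, on the crank axis under the hub, 96 mm above the bench. Two slots 14 mm wide, 10 mm deep cross at the axis, so four crank angles fit, a quarter turn apart. It turns only with the spindle; how it lies varies. Pressed with 10 to 15 N and turned clockwise, the bar drops a few mm and the push falls off where it fits; then push on to the stop.
- ring (a joint): How far the ring has been mashed down by a crank bar that does not lie over a slot: 0 = up; stiff spring of 5 N per mm. It must not be mashed by more than 0.0035 m (about 21 N of push on the knob in all, with the return spring).
- carriage (a joint): Travel of the carriage along the bed (m), 25 mm for each clockwise turn of the coupled crank; starts at 0.006 to 0.017; 0.060 = front edge flush with the bed's end; end stop at 0.080. It must not move faster than 0.014 m/s forwards (3.5 rad/s of the crank) nor 0.006 m/s backwards at any moment.
- roller (a point): Brass roller of the spring plunger (14 mm across) on the housing's -y side, 76 mm above the bench. Once a turn a cam lobe pushes it back: the crank grows heavy (up to about 12 N at the knob) from 20 to 22.5 mm of carriage travel and again from 45 to 47.5 mm; for the next 2.5 mm the spring drives it forwards. Elsewhere turning takes about 4 N.
- carriage_front (a point): Middle of the carriage's front edge (steel plate 130 x 90 x 14 mm with an aluminium block clamped on it), 51 mm above the bench; it moves along the unit's +y.
- bed_end (a point): Middle of the upper edge of the bed's end face, with which the carriage's front edge must come flush.
- wrench: Bystander: open-end spanner 200 mm long, lying on the bench.
- vise: Bystander: small steel drill vise 90 x 60 x 52 mm.
- plates: Bystander: stack of steel plates 110 x 70 x 40 mm.
- roll: Bystander: green upright roll, 72 mm across, 75 mm tall.
- stub: Bystander: round steel bar stub 28 mm across, 90 mm long, lying.
- tin: Bystander: open aluminium tin, 74 mm across, 85 mm tall.

How it is judged (in metres and radians):
On the way, in this order (a step that is already met when the one before it is completed fails the run):
1. the crank is pushed fully home with its bar in the ring's slot (value of joint press above 0.007 m and value of joint ring below 0.0015 m), for 0.1 s.
2. the carriage has been cranked past the second heavy point with the crank still pushed in (value of joint carriage above 0.051 m and value of joint press above 0.0045 m), for 0.05 s.
At the end, for the whole second after the job is handed in: The carriage's front edge is flush with the bed's end within 2.5 mm (carriage travel 57.5 to 62.5 mm) and at rest, and the crank is up (pressed less than 1.5 mm) and let go (value of joint carriage between 0.0575 and 0.0625 m and value of joint press below 0.0015 m and velocity of joint carriage between -0.002 and 0.002 m/s); the robot touches nothing.
It fails at once if the slotted ring is mashed down by more than 3.5 mm (the crank pushed with more than about 21 N while its bar is not over the slot) (value of joint ring above 0.0035 m).
It fails at once if the carriage jumps ahead (faster than 14 mm/s) (velocity of joint carriage above 0.014 m/s).
It fails at once if the carriage runs back (faster than 6 mm/s) (velocity of joint carriage below -0.006 m/s).
It fails at once if a bystander is shoved by more than 15 mm (distance of any of wrench, vise, plates, roll, stub, tin from where it was at the start of the episode above 0.015 m).
It also fails if it takes over 72 s, if anything falls off the work surface, if the arm or the gripper's body presses on something with over 40 N, if the wrist force passes 120 N, or if a joint passes its speed limit or range.

## Working session

There is one attempt and no reset: what is moved stays moved. The work goes in short steps, Python scripts to look and compute and a tool call to move; the robot and the scene stay as the last step left them, time stands still between calls to the robot, and variables do not carry over. Pictures are saved under pics/ and viewed, about 8 in all and at most 12, crops included, and the job is handed in when it is done.

Besides the shell and the picture viewer there is one more tool, called after "Request:" by a JSON object that holds its "method" and its "body", one argument or row to a line. carry_out: Moves the arm, as the interface text tells. Its arguments: {"type":"object","properties":{"deltas":{"type":"array"},"newtons":{"type":"number"}},"required":["deltas"]}

```bash
mkdir -p pics
python3 - <<'E'
from rig import ctrl,viewer
import cv2
s=ctrl.sense(); print(s)
for n in("scene","top"):
    c=viewer.calibration(n);print(n,c)
    cv2.imwrite(f"pics/{n}0.png",viewer.capture(n)[:,:,::-1])
print(viewer.calibration("wrist"))
a=cv2.imread("pics/scene0.png");b=cv2.imread("pics/top0.png")
cv2.imwrite("pics/both0.png",cv2.resize(cv2.vconcat([a,b]),None,fx=.78,fy=.78))
E
```

```text
{'time_s': 0.0, 'joints': array([ 1.11658831e+00,  3.13438542e-01,  1.49845260e+00, -6.02759203e-06,
        1.33098840e+00, -2.23382583e-01]), 'dq': array([ 8.19303438e-04, -6.52413565e-04,  6.55660552e-04, -3.35590886e-05,
       -1.08695386e-03, -1.00703179e-03]), 'tau': array([ 1.23557766e-03, -4.12262893e+01, -2.59748483e+01, -1.58913313e-04,
        4.10965935e-03,  1.10784998e-05]), 'eef_pos': array([119.97864884, 510.79609021, 197.43512474]), 'ee_rot': array([ 0.70225329,  0.08099773,  0.70255182, -0.08185735]), 'force': array([ 0.56254806, -0.04202394, -0.17062981]), 'wrist_torque': array([-0.03480202, -0.01848328, -0.01068432]), 'grip_width': 1.0018759364785983}
scene {'fx': 399.00270741313926, 'fy': 399.00270741313926, 'cx': 254.8789913192108, 'cy': 197.11194965731892, 'xyz': array([1274.31954876,  -15.23986965, 1028.38897681]), 'attitude': array([-0.21953903,  0.6609111 ,  0.67838482, -0.23407941])}
top {'fx': 458.0052939474051, 'fy': 458.0052939474051, 'cx': 258.4965979477263, 'cy': 188.32353557662344, 'xyz': array([ 411.25870145,  -54.61288036, 1419.54390318]), 'attitude': array([ 0.04076184, -0.70624639,  0.70626804, -0.02720227])}
{'fx': 304.0223066480787, 'fy': 304.0223066480787, 'cx': 255.19153803612426, 'cy': 190.36512781356, 'T_tool_cam': array([[-4.59404103e-04, -3.21636302e-01,  9.46863178e-01,
        -1.75530009e+02],
       [ 9.99999828e-01,  1.96813368e-04,  5.52039999e-04,
        -2.85540316e-01],
       [-3.63911435e-04,  9.46863269e-01,  3.21636156e-01,
        -8.32558246e+01],
       [ 0.00000000e+00,  0.00000000e+00,  0.00000000e+00,
         1.00000000e+00]])}
```

View pics/top0.png

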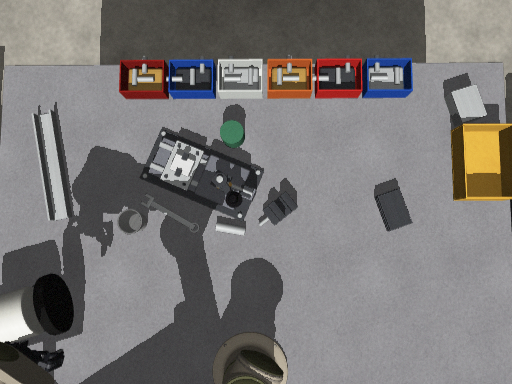

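View pics/scene0.png

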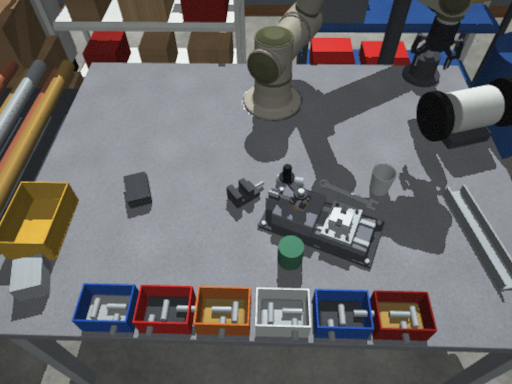

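The top view shows the unit around (205,172), with the knob near (233,199), the roll at (232,133), and the wrench, stub and tin on its near side. In the scene view the knob is at (287,172). I'll zoom in on both.

Run:
```python
import cv2
a=cv2.imread("pics/top0.png")[115:245,135:305];b=cv2.imread("pics/scene0.png")[155:275,220:390]
f=lambda i:cv2.convertScaleAbs(cv2.resize(i,(680,int(i.shape[0]*4)),interpolation=cv2.INTER_CUBIC),alpha=1.7,beta=15)
cv2.imwrite("pics/z.png",cv2.resize(cv2.vconcat([f(a)[:,:],f(b)]),None,fx=.6,fy=.6))
cv2.imwrite("pics/za.png",f(a));
```

```text
(no output)
```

View pics/za.png

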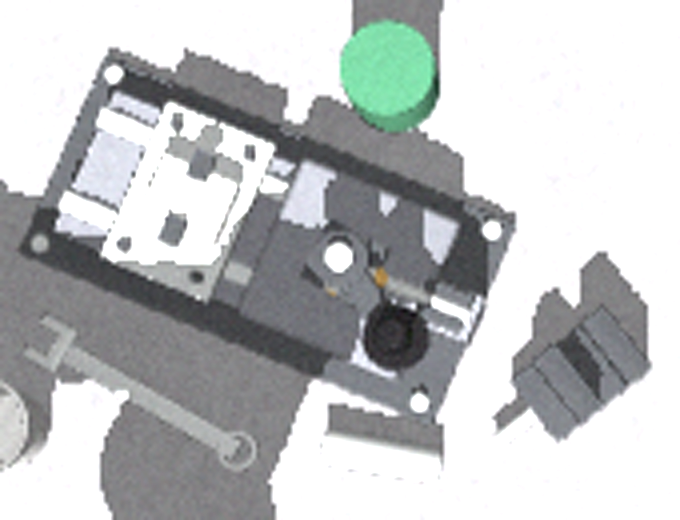

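The zoom shows base bolts at (114,74), (40,243), (420,402), (492,230), the hub top at (339,255), the knob top at about (395,328), and the carriage's front edge from (165,103) to (103,255).

```bash
cat > h.py <<'E'
import numpy as np, cv2
from scipy.spatial.transform import Rotation as R
from rig import ctrl,viewer
def rot(q): return R.from_quat(np.r_[q[1:],q[0]])
def cast(n,u,v,z):
    c=viewer.calibration(n); d=rot(c["attitude"]).apply([(u-c["cx"])/c["fx"],(v-c["cy"])/c["fy"],1])
    return c["xyz"]+d*(z-c["xyz"][2])/d[2]
def proj(n,p):
    c=viewer.calibration(n); q=rot(c["attitude"]).inv().apply(np.array(p)-c["xyz"])
    return np.array([c["fx"]*q[0]/q[2]+c["cx"],c["fy"]*q[1]/q[2]+c["cy"]])
E
python3 - <<'E'
from h import *
np.set_printoptions(precision=1,suppress=True)
Z=lambda x,y,z:cast("top",135+(x+.5)/4-.5,115+(y+.5)/4-.5,z)
for n,a in dict(b1=(114,74,16),b2=(40,243,16),b3=(420,402,16),b4=(492,230,16),hub=(339,255,134),knob=(394,329,172.5),f1=(165,103,51),f2=(103,255,51),roll=(387,70,75)).items(): print(n,Z(*a))
b=[Z(*a)[:2] for a in((114,74,16),(40,243,16),(420,402,16),(492,230,16))]
d=(b[0]+b[1]-b[2]-b[3])/2;print("ydir",d/np.hypot(*d),np.degrees(np.arctan2(d[1],d[0])),np.hypot(*d))
# scene check of knob: dark blob
print("scene proj knob/hub",proj("scene",[*Z(394,329,172.5)[:2],150.5]),proj("scene",Z(339,255,134)))
t=viewer.capture("top"); g=t.max(2); 
m=((g<38)*255).astype('uint8'); m[:,:215]=0;m[:,250:]=0;m[:185]=0;m[215:]=0
n,l,s,c=cv2.connectedComponentsWithStats(m);print(s[1:],c[1:])
E
python3 - <<'E'
import cv2,sys
sys.path.insert(0,'.')
b=cv2.imread("pics/scene0.png")[155:275,250:390]
cv2.imwrite("pics/zb.png",cv2.convertScaleAbs(cv2.resize(b,None,fx=5,fy=5,interpolation=cv2.INTER_CUBIC),alpha=1.5,beta=15))
E
```

```text
b1 [720.4 270.9  16. ]
b2 [587.3 325.8  16. ]
b3 [464.2  30.2  16. ]
b4 [596.9 -24.9  16. ]
hub [563.7  80.9 134. ]
knob [508.1  38.7 172.5]
f1 [690.1 223.4  51. ]
f2 [573.8 268.3  51. ]
roll [709.8  52.5  75. ]
ydir [0.4 0.9] 67.36430153379138 320.39906751583555
scene proj knob/hub [284.8 171.7] [299.6 190.5]
[[241 185   3   3   5]
 [247 185   1   1   1]
 [249 185   1   2   2]
 [226 187  16  20 215]
 [215 203   2   3   4]
 [215 207   1   1   1]
 [240 211   2   2   2]
 [238 212   1   1   1]] [[242.4 186. ]
 [247.  185. ]
 [249.  185.5]
 [233.3 198.3]
 [215.2 203.8]
 [215.  207. ]
 [240.5 211.5]
 [238.  212. ]]
```

View pics/zb.png

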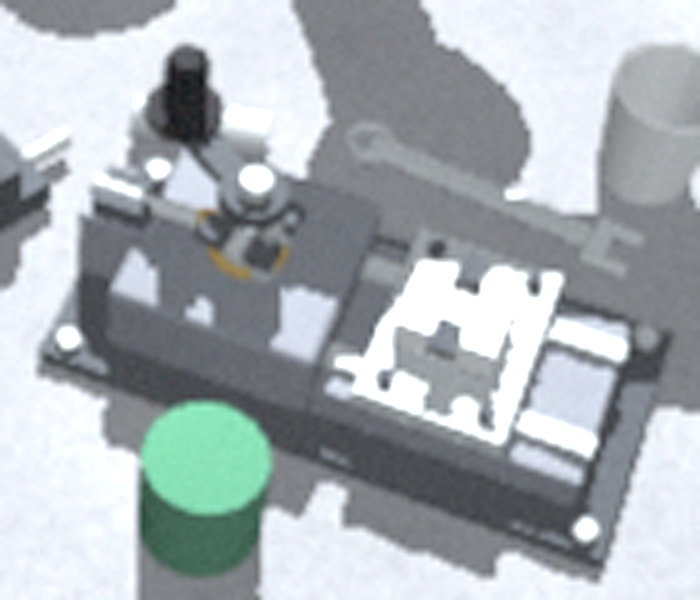

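In the scene zoom, the hub top is at (257,180), the knob top at (188,53), and two dark slot openings in the ring are near (213,230) and (262,252). Next I'll triangulate and get the slot angles.

```bash
cat >> h.py <<'E'
def tri(o):
    A=np.zeros((3,3));b=np.zeros(3)
    for n,u,v in o:
        c=viewer.calibration(n); d=rot(c["attitude"]).apply([(u-c["cx"])/c["fx"],(v-c["cy"])/c["fy"],1]);d/=np.linalg.norm(d)
        M=np.eye(3)-np.outer(d,d);A+=M;b+=M@c["xyz"]
    return np.linalg.solve(A,b)
E
python3 - <<'E'
from h import *
np.set_printoptions(precision=1,suppress=True)
T=lambda x,y:("top",135+(x+.5)/4-.5,115+(y+.5)/4-.5)
S=lambda x,y:("scene",250+(x+.5)/5-.5,155+(y+.5)/5-.5)
hub=tri([T(339,255),S(257,180)]);k=tri([T(394,329),S(188,53)]);print(hub,k,np.hypot(*(k-hub)[:2]),np.degrees(np.arctan2(*(k-hub)[1::-1])))
bs=[tri([T(*a),S(*c)]) for a,c in zip([(114,74),(40,243),(420,402),(492,230)],[(587,529),(648,337),(158,168),(68,338)])];print(np.array(bs))
for z in(90,96):
  for p in((213,230),(262,252)):
    q=cast(*S(*p),z)-hub; print(z,q,np.hypot(*q[:2]),np.degrees(np.arctan2(q[1],q[0])))
for n,a in dict(hub134=(*hub[:2],134),).items(): print(n,proj("scene",a),proj("top",a))
s=ctrl.sense();r=rot(s["ee_rot"]);print(r.as_matrix())
for nm,c in(("plates",(165,0)),):pass
E
```

```text
[563.8  82.9 133.4] [507.7  41.3 178.2] 69.86050036091935 -143.40197491636582
[[720.3 272.6  17.4]
 [587.6 327.9  16.3]
 [464.1  32.   18.7]
 [596.7 -23.4  17.3]]
90 [  3.4 -20.5 -43.4] 20.8011517044231 -80.50349946223261
90 [ 18.9   7.6 -43.4] 20.32686589327399 21.83023009983179
96 [  8.  -21.  -37.4] 22.467340668813648 -69.2686090021466
96 [ 23.3   6.9 -37.4] 24.287377888089065 16.462372007811638
hub134 [300.3 190.5] [218.7 178.3]
[[-0.   0.2  1. ]
 [-0.   1.  -0.2]
 [-1.  -0.  -0. ]]
```

Run:
```python
from h import *
np.set_printoptions(precision=1,suppress=True)
s=ctrl.sense();r=rot(s["ee_rot"]);p=s["eef_pos"]
for dz in(0,100,200,300): print(dz,proj("scene",p+[0,0,dz]),proj("top",p+[0,0,dz]))
print(np.degrees(np.arctan2(r.as_matrix()[1,1],r.as_matrix()[0,1])))
ps=1.1166+.2234;ty=np.array([np.cos(ps),np.sin(ps)]);tz=np.array([ty[1],-ty[0]])
for t in([508,40],):
  d=np.array(t)-[120.1,511.1];print("tool y,z",d@ty,d@tz)
```

```text
0 [423.8  77.8] [ 51.4 344.1]
100 [434.1  51.2] [ 31.8 354.2]
200 [445.7  21. ] [  8.4 366.3]
300 [458.9 -13.5] [-20.2 381.1]
76.77633647562217
tool y,z -369.8753534437636 485.3801014821796
```

Run:
```python
from h import *
print(tri([("scene",434,115),("top",53,304)]),tri([("scene",505,103),("top",5,312)]))
```

```text
[209.97056592 551.10629312 113.12512829] [203.30720775 717.5290016  151.48255076]
```

Request:
{"method": "carry_out", "body": {
  "deltas": [
    [-1,-10,0,0,-3,0,0],
    [-1,-25,0,0,-6,0,0],
    [-1,-40,0,0,-9,0,0],
    [-1,-40,-10,10,-12,0,0],
    [-1,-40,-20,20,-13.2,0,0]
  ],
  "newtons": 80
}}

```text
time_s: 0.78
eef_pos: [135.1, 486.6, 237.8]
ee_rot: [0.707, -0.0, 0.707, 0.0]
force: [-0.2, 0.3, 0.4]
grip_width: 0.999
```

Request:
{"method": "carry_out", "body": {
  "deltas": [
    [-1,0,-44,37,0,0,0],
    [-1,0,-88,74,0,0,0],
    [-1,0,-132,111,0,0,0],
    [-1,0,-176,148,0,0,0],
    [-1,0,-220,185,0,0,0]
  ]
}}

```text
time_s: 1.4
eef_pos: [320.7, 265.4, 238.0]
ee_rot: [0.707, 0.0, 0.707, -0.0]
force: [0.3, 1.3, -0.2]
grip_width: 1.001
```

Request:
{"method": "carry_out", "body": {
  "deltas": [
    [-1,0,-54,45,0,0,0],
    [-1,0,-108,90,0,0,0],
    [-1,0,-162,135,0,0,0],
    [-1,0,-205,170,0,0,0],
    [-1,0,-227,188,0,0,0]
  ]
}}

```text
time_s: 2.02
eef_pos: [508.9, 37.6, 237.6]
ee_rot: [0.707, 0.001, 0.707, -0.001]
force: [0.2, 1.0, 0.3]
grip_width: 1.001
```

```bash
cat >> h.py <<'E'
def wcast(u,v,z):
    s=ctrl.sense();r=rot(s["ee_rot"]);c=viewer.calibration("wrist");T=c["T_tool_cam"]
    o=s["eef_pos"]+r.apply(T[:3,3]);d=r.apply(T[:3,:3]@[(u-c["cx"])/c["fx"],(v-c["cy"])/c["fy"],1])
    return o+d*(z-o[2])/d[2]
E
python3 - <<'E'
from h import *
s=ctrl.sense();print(s["eef_pos"],s["force"],s["grip_width"])
cv2.imwrite("pics/w1.png",cv2.convertScaleAbs(viewer.capture("wrist")[:,:,::-1],alpha=1.5,beta=15))
E
```

```text
[508.8838299   37.61542735 237.62231805] [0.1927945  0.97770275 0.31424732] 1.000645357117144
```

View pics/w1.png

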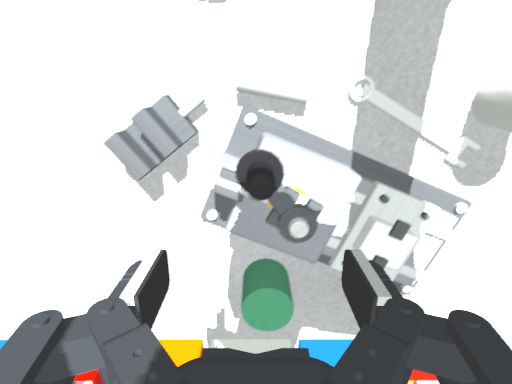

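The wrist view shows the knob's top at about (261,184), its flange centred at about (260,173), and the hub top at (299,229).

Run:
```python
from h import *
np.set_printoptions(precision=1,suppress=True)
s=ctrl.sense();print(s["eef_pos"],s["dq"],s["time_s"])
print("knob",wcast(261,184,172.5),wcast(260,173,127.5),"hub",wcast(299,229,134))
```

```text
[511.1  34.4 237. ] [ 0.1 -0.   0.1  0.  -0.   0.1] 2.075
knob [503.8  39.1 172.5] [506.8  38.9 127.5] hub [563.8  78.3 134. ]
```

Request:
{"method": "carry_out", "body": {
  "deltas": [
    [-1,8,0,0,0,0,0],
    [-1,16,0,0,0,0,0],
    [-1,24,0,0,0,0,0],
    [-1,24,0,0,0,0,0],
    [-1,24,0,0,0,0,0]
  ]
}}

```text
time_s: 2.7
eef_pos: [507.8, 40.2, 214.3]
ee_rot: [0.707, -0.0, 0.707, 0.0]
force: [0.1, -0.5, 0.3]
grip_width: 1.001
```

Run:
```python
from h import *
np.set_printoptions(precision=1,suppress=True)
s=ctrl.sense();print(s["eef_pos"],s["dq"],s["time_s"])
im=viewer.capture("wrist")
c=cv2.convertScaleAbs(im[130:290,200:340,::-1],alpha=1.8,beta=15);cv2.imwrite("pics/w2.png",cv2.resize(c,None,fx=4,fy=4,interpolation=cv2.INTER_CUBIC)[:600])
```

```text
[507.8  40.2 214.3] [-0. -0. -0. -0.  0.  0.] 2.7
```

View pics/w2.png

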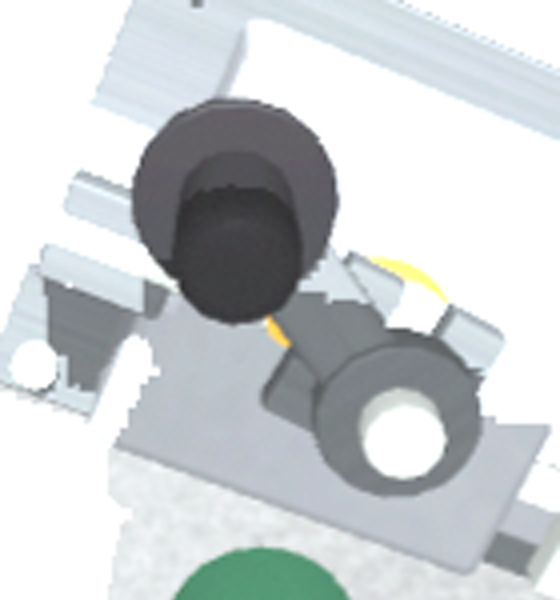

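Run:
```python
from h import *
np.set_printoptions(precision=1,suppress=True)
W=lambda x,y,z:wcast(200+(x+.5)/4-.5,130+(y+.5)/4-.5,z)
print("knob",W(238,260,172.5),W(236,195,127.5),"hub",W(403,440,134),W(398,418,125))
for p in((282,395),(375,275),(485,330)):
  q=W(*p,96)-np.array([563,81,0]);print(q,np.degrees(np.arctan2(q[1],q[0])))
```

```text
knob [501.9  43.  172.5] [502.4  43.1 127.5] hub [560.5  82.5 134. ] [559.4  82.6 125. ]
[  4.3 -25.   96. ] -80.21229250364296
[-29.8  -1.6  96. ] -176.8764677007983
[-14.5  27.8  96. ] 117.4915397681311
```

Request:
{"method": "carry_out", "body": {
  "deltas": [
    [-1,10,2,-4,0,0,0],
    [-1,30,2,-4,0,0,0],
    [-1,50,2,-4,0,0,0],
    [-1,70,2,-4,0,0,0],
    [-1,80,2,-4,0,0,0]
  ]
}}

```text
time_s: 3.38
eef_pos: [503.1, 42.0, 132.8]
ee_rot: [0.707, 0.0, 0.708, -0.0]
force: [0.1, 0.0, -0.1]
grip_width: 1.0
```

Request:
{"method": "carry_out", "body": {
  "deltas": [
    [1,0,0,0,0,0,0],
    [1,0,0,0,0,0,0],
    [1,0,0,0,0,0,0],
    [1,0,0,0,0,0,0],
    [1,0,0,0,0,0,0]
  ],
  "newtons": 60
}}

```text
time_s: 4.0
eef_pos: [504.2, 42.0, 134.4]
ee_rot: [0.708, 0.0, 0.707, -0.0]
force: [2.1, 0.8, 0.2]
grip_width: 0.225
```

Request:
{"method": "carry_out", "body": {
  "deltas": [
    [1,0.5,0,0,0,0,0],
    [1,1,0,0,0,0,0],
    [1,2,0,0,0,0,0],
    [1,3,0,0,0,0,0],
    [1,3,0,0,0,0,0]
  ]
}}

```text
time_s: 4.62
eef_pos: [504.3, 41.8, 131.6]
ee_rot: [0.708, 0.0, 0.707, -0.0]
force: [2.0, 1.2, 6.5]
grip_width: 0.224
```

Request:
{"method": "carry_out", "body": {
  "deltas": [
    [1,1.2,0,0,0,0,0],
    [1,1.2,3.0,-2.0,0,0,0],
    [1,1.2,6.2,-3.8,0,0,0],
    [1,1.2,9.4,-5.5,0,0,0],
    [1,1.2,9.4,-5.5,0,0,0]
  ]
}}

```text
time_s: 5.25
eef_pos: [498.7, 51.1, 130.9]
ee_rot: [0.708, -0.0, 0.707, -0.0]
force: [-1.3, -0.1, 10.1]
grip_width: 0.217
```

Request:
{"method": "carry_out", "body": {
  "deltas": [
    [1,0.4,3.4,-1.5,0,0,0],
    [1,0.4,5.1,-2.2,0,0,0],
    [1,0.4,6.8,-2.9,0,0,0],
    [1,0.4,8.6,-3.5,0,0,0],
    [1,0.4,8.6,-3.5,0,0,0]
  ]
}}

```text
time_s: 5.88
eef_pos: [495.1, 59.6, 130.6]
ee_rot: [0.708, -0.0, 0.707, -0.0]
force: [-1.7, -0.2, 12.0]
grip_width: 0.229
```

Request:
{"method": "carry_out", "body": {
  "deltas": [
    [1,0,2.6,-0.8,0,0,0],
    [1,0,5.3,-1.5,0,0,0],
    [1,0,8.0,-2.1,0,0,0],
    [1,0,10.7,-2.6,0,0,0],
    [1,0,10.7,-2.6,0,0,0]
  ]
}}

```text
time_s: 6.5
eef_pos: [492.2, 70.4, 130.5]
ee_rot: [0.707, -0.0, 0.707, -0.0]
force: [-3.1, 0.4, 12.1]
grip_width: 0.226
```

Request:
{"method": "carry_out", "body": {
  "deltas": [
    [1,0,2.6,-0.6,0,0,0],
    [1,0,5.3,-1.0,0,0,0],
    [1,0,8.0,-1.2,0,0,0],
    [1,0,10.7,-1.4,0,0,0],
    [1,0,10.7,-1.4,0,0,0]
  ]
}}

```text
time_s: 7.12
eef_pos: [491.0, 81.2, 130.5]
ee_rot: [0.707, -0.0, 0.707, -0.0]
force: [-2.5, 0.8, 12.5]
grip_width: 0.223
```

Request:
{"method": "carry_out", "body": {
  "deltas": [
    [1,0,2.7,-0.1,0,0,0],
    [1,0,5.4,0.1,0,0,0],
    [1,0,8.1,0.3,0,0,0],
    [1,0,10.8,0.6,0,0,0],
    [1,0,10.8,0.6,0,0,0]
  ]
}}

```text
time_s: 7.75
eef_pos: [491.6, 92.1, 130.5]
ee_rot: [0.707, -0.0, 0.707, -0.0]
force: [-1.3, 0.3, 11.6]
grip_width: 0.221
```

Request:
{"method": "carry_out", "body": {
  "deltas": [
    [1,0,2.7,0.5,0,0,0],
    [1,0,5.4,1.1,0,0,0],
    [1,0,8.1,1.8,0,0,0],
    [1,0,10.8,2.6,0,0,0],
    [1,0,10.8,2.6,0,0,0]
  ]
}}

```text
time_s: 8.38
eef_pos: [494.0, 103.0, 130.4]
ee_rot: [0.707, -0.0, 0.707, -0.0]
force: [-2.5, 1.7, 12.7]
grip_width: 0.223
```

Request:
{"method": "carry_out", "body": {
  "deltas": [
    [1,0,3.4,1.1,0,0,0],
    [1,0,6.8,2.4,0,0,0],
    [1,0,10.1,4.0,0,0,0],
    [1,0,12.3,5.1,0,0,0],
    [1,0,12.3,5.1,0,0,0]
  ]
}}

```text
time_s: 9.0
eef_pos: [498.9, 115.4, 129.2]
ee_rot: [0.707, 0.0, 0.707, -0.0]
force: [-2.3, 0.3, 3.1]
grip_width: 0.225
```

Request:
{"method": "carry_out", "body": {
  "deltas": [
    [1,0.5,0.5,0.3,0,0,0],
    [1,1.0,1,0.6,0,0,0],
    [1,1.5,1,0.6,0,0,0],
    [1,2,1,0.6,0,0,0],
    [1,2,1,0.6,0,0,0]
  ]
}}

```text
time_s: 9.62
eef_pos: [499.6, 116.3, 127.3]
ee_rot: [0.707, 0.0, 0.707, -0.0]
force: [-4.6, 1.9, 4.2]
grip_width: 0.226
```

Request:
{"method": "carry_out", "body": {
  "deltas": [
    [1,0.8,0,-0.2,0,0,0],
    [1,1.6,0,-0.3,0,0,0],
    [1,2.4,0,-0.3,0,0,0],
    [1,3.2,0,-0.3,0,0,0],
    [1,3.2,0,-0.3,0,0,0]
  ]
}}

```text
time_s: 10.25
eef_pos: [499.9, 116.5, 125.6]
ee_rot: [0.708, 0.0, 0.706, 0.0]
force: [-6.7, 3.3, 15.6]
grip_width: 0.222
```

```bash
cat > plan.py <<'E'
# plan.py x y th_step nrows cx cy : rows of tool (y,z) shifts from commanded (x,y), clockwise
import sys,numpy as np
x,y,st,n,cx,cy=map(float,sys.argv[1:7]);th=np.degrees(np.arctan2(y-cy,x-cx));print("th",round(th,1),"r",np.hypot(x-cx,y-cy))
ox,oy=x,y
for i in range(1,int(n)+1):
    t=np.radians(th-st*i);nx,ny=cx+70*np.cos(t),cy+70*np.sin(t)
    print(i,[round(ny-oy,1),round(nx-ox,1)],round(th-st*i,1))
    if i%5==0: ox,oy=round(oy*0+ox+round(nx-ox,1),1),round(oy+round(ny-oy,1),1);print("cmd",ox,oy)
E
python3 plan.py 499.6 116.4 5 5 560.5 82.5
python3 - <<'E'
from scipy.optimize import least_squares
import numpy as np
P=np.array([(504.2,42.0),(498.7,51.1),(495.1,59.6),(492.2,70.4),(491,81.2),(491.6,92.1),(494,103),(498.9,115.4),(499.9,116.5)])
F=np.array([(2,1),(-1.3,-.1),(-1.7,-.2),(-3.1,.4),(-2.5,.8),(-1.3,.3),(-2.5,1.7),(-2.3,.3),(-6.7,3.3)])
for k in(0,.1,.2):print(k,least_squares(lambda c:np.hypot(*(P+k*F-c).T)-70,[561,82]).x)
E
```

```text
th 150.9 r 69.69949784611076
1 [np.float64(5.3), np.float64(2.9)] 145.9
2 [np.float64(10.2), np.float64(6.6)] 140.9
3 [np.float64(14.8), np.float64(10.6)] 135.9
4 [np.float64(19.0), np.float64(15.1)] 130.9
5 [np.float64(22.8), np.float64(19.9)] 125.9
cmd 519.5 139.2
0 [561.05199571  82.87168632]
0.1 [560.79956505  83.32231395]
0.2 [560.54467286  83.77098827]
```

Request:
{"method": "carry_out", "body": {
  "deltas": [
    [1,0,3.5,1.8,0,0,0],
    [1,0,8,4.6,0,0,0],
    [1,0,12.8,8.3,0,0,0],
    [1,0,17.2,12.6,0,0,0],
    [1,0,21.5,17.4,0,0,0]
  ]
}}

```text
time_s: 10.88
eef_pos: [517.7, 137.9, 125.7]
ee_rot: [0.708, 0.0, 0.706, -0.0]
force: [-5.0, 2.2, 14.7]
grip_width: 0.227
```

```bash
python3 plan.py 517.0 137.9 7 10 560.7 83.2|sed 's/np.float64//g'
```

```text
th 128.6 r 70.01271313125928
1 [(4.9), (7.0)] 121.6
2 [(8.9), (14.5)] 114.6
3 [(12.0), (22.5)] 107.6
4 [(14.1), (30.8)] 100.6
5 [(15.2), (39.3)] 93.6
cmd 556.3 153.1
6 [(-0.0), (8.5)] 86.6
7 [(-1.0), (17.0)] 79.6
8 [(-3.1), (25.3)] 72.6
9 [(-6.1), (33.3)] 65.6
10 [(-10.1), (40.8)] 58.6
cmd 597.1 143.0
```

Request:
{"method": "carry_out", "body": {
  "deltas": [
    [1,0,4.9,7.0,0,0,0],
    [1,0,8.9,14.5,0,0,0],
    [1,0,12.0,22.5,0,0,0],
    [1,0,14.1,30.8,0,0,0],
    [1,0,15.2,39.3,0,0,0]
  ]
}}

```text
time_s: 11.5
eef_pos: [557.5, 153.1, 125.7]
ee_rot: [0.708, 0.0, 0.706, -0.0]
force: [-3.8, 1.4, 12.9]
grip_width: 0.221
```

Request:
{"method": "carry_out", "body": {
  "deltas": [
    [1,0,0,8.5,0,0,0],
    [1,0,-1.0,17.0,0,0,0],
    [1,0,-3.1,25.3,0,0,0],
    [1,0,-6.1,33.3,0,0,0],
    [1,0,-10.1,40.8,0,0,0]
  ]
}}

```text
time_s: 12.12
eef_pos: [598.3, 142.6, 125.7]
ee_rot: [0.708, 0.0, 0.706, -0.0]
force: [-3.7, 0.3, 11.2]
grip_width: 0.223
```

```bash
python3 plan.py 597.1 143 5 5 560.7 83.2|sed 's/np.float64//g';python3 plan.py 597.1 143 7 5 560.7 83.2|sed 's/np.float64//g'
```

```text
th 58.7 r 70.00714249274854
1 [(-3.4), (5.1)] 53.7
2 [(-7.2), (9.8)] 48.7
3 [(-11.5), (14.2)] 43.7
4 [(-16.1), (18.3)] 38.7
5 [(-21.0), (21.9)] 33.7
cmd 619.0 122.0
th 58.7 r 70.00714249274854
1 [(-4.9), (7.0)] 51.7
2 [(-10.6), (13.4)] 44.7
3 [(-17.0), (19.0)] 37.7
4 [(-24.1), (23.8)] 30.7
5 [(-31.7), (27.7)] 23.7
cmd 624.8 111.3
```

Request:
{"method": "carry_out", "body": {
  "deltas": [
    [1,0.2,-3.4,5.1,0,0,0],
    [1,0.3,-7.2,9.8,0,0,0],
    [1,0.3,-11.5,14.2,0,0,0],
    [1,0.3,-16.1,18.3,0,0,0],
    [1,0.3,-21.0,21.9,0,0,0]
  ]
}}

```text
time_s: 12.75
eef_pos: [619.1, 122.7, 125.6]
ee_rot: [0.708, 0.001, 0.707, 0.001]
force: [-8.0, 5.9, 14.7]
grip_width: 0.221
```

```bash
python3 plan.py 619 122 6 10 560.7 83.2|sed 's/np.float64//g'
python3 - <<'E'
from h import *
s=ctrl.sense();print(s["force"])
t=viewer.capture("top")
cv2.imwrite("pics/t2.png",t[:,:,::-1])
E
```

```text
th 33.6 r 70.03092174175629
1 [(-6.3), (3.7)] 27.6
2 [(-13.0), (6.8)] 21.6
3 [(-19.9), (9.1)] 15.6
4 [(-27.1), (10.7)] 9.6
5 [(-34.4), (11.6)] 3.6
cmd 630.6 87.6
6 [(-7.3), (0.0)] -2.4
7 [(-14.6), (-0.6)] -8.4
8 [(-21.8), (-2.1)] -14.4
9 [(-28.7), (-4.3)] -20.4
10 [(-35.5), (-7.2)] -26.4
cmd 623.4 52.1
[-7.95011747  5.88914475 14.70683505]
```

Request:
{"method": "carry_out", "body": {
  "deltas": [
    [1,0,-4.2,2.5,0,0,0],
    [1,0,-8.5,4.8,0,0,0],
    [1,0,-13.0,6.8,0,0,0],
    [1,0,-17.5,8.4,0,0,0],
    [1,0,-22.2,9.7,0,0,0]
  ]
}}

```text
time_s: 13.42
eef_pos: [629.2, 100.3, 125.7]
ee_rot: [0.708, 0.0, 0.706, 0.0]
force: [-5.2, 4.6, 13.1]
grip_width: 0.22
```

```bash
python3 plan.py 628.7 99.8 4 10 560.7 83.2|sed 's/np.float64//g'
```

```text
th 13.7 r 69.99685707230003
1 [(-4.8), (1.0)] 9.7
2 [(-9.6), (1.7)] 5.7
3 [(-14.5), (2.0)] 1.7
4 [(-19.4), (1.9)] -2.3
5 [(-24.3), (1.6)] -6.3
cmd 630.3 75.5
6 [(-4.8), (-0.7)] -10.3
7 [(-9.6), (-1.8)] -14.3
8 [(-14.3), (-3.1)] -18.3
9 [(-18.8), (-4.8)] -22.3
10 [(-23.3), (-6.8)] -26.3
cmd 623.5 52.2
```

Request:
{"method": "carry_out", "body": {
  "deltas": [
    [1,0,-4.8,0.8,0,0,0],
    [1,0,-9.6,1.4,0,0,0],
    [1,0,-14.5,1.6,0,0,0],
    [1,0,-19.4,1.5,0,0,0],
    [1,0,-24.3,1.2,0,0,0]
  ]
}}

```text
time_s: 14.05
eef_pos: [630.8, 73.9, 125.7]
ee_rot: [0.708, -0.001, 0.706, -0.001]
force: [-4.9, -1.8, 13.2]
grip_width: 0.223
```

```bash
python3 plan.py 629.9 75.5 5 5 560.3 83.2|sed 's/np.float64//g'
```

```text
th -6.3 r 70.02463852102346
1 [(-6.0), (-1.0)] -11.3
2 [(-12.0), (-2.4)] -16.3
3 [(-17.7), (-4.4)] -21.3
4 [(-23.3), (-6.9)] -26.3
5 [(-28.7), (-9.8)] -31.3
cmd 620.1 46.8
```

Request:
{"method": "carry_out", "body": {
  "deltas": [
    [1,0,-5.2,-0.8,0,0,0],
    [1,0,-10.4,-2.0,0,0,0],
    [1,0,-15.6,-3.6,0,0,0],
    [1,0,-20.6,-5.7,0,0,0],
    [1,0,-25.5,-8.1,0,0,0]
  ]
}}

```text
time_s: 14.68
eef_pos: [622.9, 49.8, 125.7]
ee_rot: [0.709, 0.0, 0.705, -0.0]
force: [-2.3, 3.7, 12.3]
grip_width: 0.225
```

```bash
python3 plan.py 621.8 50 7 20 560.3 83|sed 's/np.float64//g'
```

```text
th -28.2 r 69.79434074479104
1 [(-7.4), (-4.3)] -35.2
2 [(-14.0), (-9.7)] -42.2
3 [(-20.0), (-15.8)] -49.2
4 [(-25.2), (-22.6)] -56.2
5 [(-29.5), (-30.0)] -63.2
cmd 591.8 20.5
6 [(-3.4), (-7.8)] -70.2
7 [(-5.8), (-16.0)] -77.2
8 [(-7.1), (-24.4)] -84.2
9 [(-7.5), (-33.0)] -91.2
10 [(-6.8), (-41.5)] -98.2
cmd 550.3 13.7
11 [(1.8), (-8.4)] -105.2
12 [(4.5), (-16.5)] -112.2
13 [(8.2), (-24.2)] -119.2
14 [(12.8), (-31.4)] -126.2
15 [(18.3), (-37.9)] -133.2
cmd 512.4 32.0
16 [(6.2), (-5.9)] -140.2
17 [(13.1), (-11.0)] -147.2
18 [(20.6), (-15.1)] -154.2
19 [(28.5), (-18.4)] -161.2
20 [(36.7), (-20.6)] -168.2
cmd 491.8 68.7
```

Request:
{"method": "carry_out", "body": {
  "deltas": [
    [1,0,-7.4,-4.3,0,0,0],
    [1,0,-14.0,-9.7,0,0,0],
    [1,0,-20.0,-15.8,0,0,0],
    [1,0,-25.2,-22.6,0,0,0],
    [1,0,-29.5,-30.0,0,0,0]
  ]
}}

```text
time_s: 15.3
eef_pos: [593.2, 20.6, 125.7]
ee_rot: [0.709, 0.0, 0.705, 0.0]
force: [0.2, 6.2, 12.6]
grip_width: 0.226
```

Request:
{"method": "carry_out", "body": {
  "deltas": [
    [1,0,-3.4,-7.8,0,0,0],
    [1,0,-5.8,-16.0,0,0,0],
    [1,0,-7.1,-24.4,0,0,0],
    [1,0,-7.5,-33.0,0,0,0],
    [1,0,-6.8,-41.5,0,0,0]
  ]
}}

```text
time_s: 15.92
eef_pos: [552.3, 13.4, 125.7]
ee_rot: [0.71, 0.0, 0.705, -0.0]
force: [3.5, 5.3, 10.6]
grip_width: 0.225
```

Request:
{"method": "carry_out", "body": {
  "deltas": [
    [1,0.1,2.0,-8.4,0,0,0],
    [1,0.2,4.9,-16.5,0,0,0],
    [1,0.2,8.6,-24.2,0,0,0],
    [1,0.2,13.2,-31.4,0,0,0],
    [1,0.2,18.7,-37.9,0,0,0]
  ]
}}

```text
time_s: 16.55
eef_pos: [514.5, 31.0, 125.7]
ee_rot: [0.71, -0.001, 0.705, -0.001]
force: [1.4, -3.4, 12.3]
grip_width: 0.227
```

Request:
{"method": "carry_out", "body": {
  "deltas": [
    [1,0,6.2,-5.9,0,0,0],
    [1,0,13.1,-11.0,0,0,0],
    [1,0,20.6,-15.1,0,0,0],
    [1,0,28.5,-18.4,0,0,0],
    [1,0,36.7,-20.6,0,0,0]
  ]
}}

```text
time_s: 17.18
eef_pos: [493.0, 67.8, 125.6]
ee_rot: [0.709, -0.001, 0.706, -0.001]
force: [-4.4, -3.8, 16.6]
grip_width: 0.229
```

```bash
python3 plan.py 491.8 69.1 7 20 560.5 83.3|sed 's/np.float64//g'
```

```text
th -168.3 r 70.15219169776522
1 [(8.5), (-1.1)] -175.3
2 [(17.0), (-1.2)] -182.3
3 [(25.5), (-0.4)] -189.3
4 [(33.9), (1.5)] -196.3
5 [(41.9), (4.4)] -203.3
cmd 496.2 111.0
6 [(7.6), (3.9)] -210.3
7 [(14.7), (8.6)] -217.3
8 [(21.2), (14.2)] -224.3
9 [(26.9), (20.6)] -231.3
10 [(31.9), (27.5)] -238.3
cmd 523.7 142.9
11 [(4.0), (7.6)] -245.3
12 [(7.1), (15.5)] -252.3
13 [(9.2), (23.8)] -259.3
14 [(10.3), (32.3)] -266.3
15 [(10.3), (40.9)] -273.3
cmd 564.6 153.2
16 [(-1.0), (8.4)] -280.3
17 [(-3.1), (16.7)] -287.3
18 [(-6.1), (24.7)] -294.3
19 [(-10.1), (32.3)] -301.3
20 [(-15.0), (39.3)] -308.3
cmd 603.9 138.2
```

Request:
{"method": "carry_out", "body": {
  "deltas": [
    [1,-0.2,8.5,-1.4,0,0,0],
    [1,-0.2,17.0,-1.6,0,0,0],
    [1,-0.2,25.5,-0.8,0,0,0],
    [1,-0.2,33.9,1.2,0,0,0],
    [1,-0.2,41.9,4.2,0,0,0]
  ]
}}

```text
time_s: 17.8
eef_pos: [496.8, 110.5, 125.6]
ee_rot: [0.708, -0.0, 0.706, -0.001]
force: [-5.6, -0.9, 18.1]
grip_width: 0.223
```

Request:
{"method": "carry_out", "body": {
  "deltas": [
    [1,0,7.6,3.9,0,0,0],
    [1,0,14.7,8.6,0,0,0],
    [1,0,21.2,14.2,0,0,0],
    [1,0,26.9,20.6,0,0,0],
    [1,0,31.9,27.5,0,0,0]
  ]
}}

```text
time_s: 18.42
eef_pos: [524.7, 142.9, 125.7]
ee_rot: [0.708, 0.0, 0.706, -0.0]
force: [-4.1, 0.0, 14.7]
grip_width: 0.223
```

Request:
{"method": "carry_out", "body": {
  "deltas": [
    [1,0,4.0,7.6,0,0,0],
    [1,0,7.1,15.5,0,0,0],
    [1,0,9.2,23.8,0,0,0],
    [1,0,10.3,32.3,0,0,0],
    [1,0,10.3,40.9,0,0,0]
  ]
}}

```text
time_s: 19.05
eef_pos: [565.8, 153.0, 125.7]
ee_rot: [0.709, 0.0, 0.706, -0.0]
force: [-3.0, -0.3, 12.8]
grip_width: 0.221
```

Request:
{"method": "carry_out", "body": {
  "deltas": [
    [1,0,-1.0,8.4,0,0,0],
    [1,0,-3.1,16.7,0,0,0],
    [1,0,-6.1,24.7,0,0,0],
    [1,0,-10.1,32.3,0,0,0],
    [1,0,-14.0,38.0,0,0,0]
  ]
}}

```text
time_s: 19.68
eef_pos: [603.9, 138.7, 125.7]
ee_rot: [0.709, 0.0, 0.706, -0.0]
force: [-3.4, 0.9, 13.2]
grip_width: 0.229
```

```bash
python3 plan.py 602.4 139.2 4.5 20 560.4 83.2|sed 's/np.float64//g'
```

```text
th 53.1 r 69.99999999999999
1 [(-3.5), (4.3)] 48.6
2 [(-7.3), (8.2)] 44.1
3 [(-11.4), (11.9)] 39.6
4 [(-15.7), (15.2)] 35.1
5 [(-20.3), (18.2)] 30.6
cmd 620.6 118.9
6 [(-4.9), (2.6)] 26.1
7 [(-9.9), (4.9)] 21.6
8 [(-15.1), (6.7)] 17.1
9 [(-20.4), (8.1)] 12.6
10 [(-25.8), (9.1)] 8.1
cmd 629.7 93.1
11 [(-5.5), (0.6)] 3.6
12 [(-11.0), (0.7)] -0.9
13 [(-16.5), (0.4)] -5.4
14 [(-21.9), (-0.3)] -9.9
15 [(-27.3), (-1.5)] -14.4
cmd 628.2 65.8
16 [(-5.2), (-1.6)] -18.9
17 [(-10.4), (-3.5)] -23.4
18 [(-15.3), (-5.9)] -27.9
19 [(-20.1), (-8.7)] -32.4
20 [(-24.6), (-11.8)] -36.9
cmd 616.4 41.2
```

Request:
{"method": "carry_out", "body": {
  "deltas": [
    [1,0,-3.5,4.3,0,0,0],
    [1,0,-7.3,8.2,0,0,0],
    [1,0,-11.4,11.9,0,0,0],
    [1,0,-15.7,15.2,0,0,0],
    [1,0,-20.3,18.2,0,0,0]
  ]
}}

```text
time_s: 20.3
eef_pos: [620.9, 119.9, 125.7]
ee_rot: [0.708, 0.001, 0.706, 0.001]
force: [-7.2, 7.6, 13.8]
grip_width: 0.222
```

Request:
{"method": "carry_out", "body": {
  "deltas": [
    [1,0,-4.9,2.5,0,0,0],
    [1,0,-9.9,4.7,0,0,0],
    [1,0,-15.1,6.5,0,0,0],
    [1,0,-20.4,7.9,0,0,0],
    [1,0,-25.8,8.9,0,0,0]
  ]
}}

```text
time_s: 20.92
eef_pos: [630.6, 93.1, 125.7]
ee_rot: [0.709, 0.0, 0.706, 0.0]
force: [-2.5, 2.9, 11.5]
grip_width: 0.224
```

Request:
{"method": "carry_out", "body": {
  "deltas": [
    [1,0,-4.8,0.6,0,0,0],
    [1,0,-9.7,0.8,0,0,0],
    [1,0,-14.6,0.6,0,0,0],
    [1,0,-19.5,0.2,0,0,0],
    [1,0,-24.3,-0.6,0,0,0]
  ]
}}

```text
time_s: 21.55
eef_pos: [629.7, 67.9, 125.7]
ee_rot: [0.708, -0.0, 0.706, -0.0]
force: [-4.6, 2.1, 12.7]
grip_width: 0.224
```

```bash
python3 plan.py 628.9 68.8 5 5 560.4 83.3|sed 's/np.float64//g';python3 plan.py 617 41.8 7 15 560.4 83.3|sed 's/np.float64//g'
```

```text
th -12.0 r 70.01785486574121
1 [(-5.9), (-1.5)] -17.0
2 [(-11.7), (-3.6)] -22.0
3 [(-17.2), (-6.1)] -27.0
4 [(-22.5), (-9.1)] -32.0
5 [(-27.6), (-12.6)] -37.0
cmd 616.3 41.2
th -36.2 r 70.18411501187433
1 [(-6.5), (-5.6)] -43.2
2 [(-12.3), (-11.8)] -50.2
3 [(-17.4), (-18.7)] -57.2
4 [(-21.5), (-26.2)] -64.2
5 [(-24.8), (-34.1)] -71.2
cmd 582.9 17.0
6 [(-2.2), (-8.2)] -78.2
7 [(-3.5), (-16.7)] -85.2
8 [(-3.6), (-25.2)] -92.2
9 [(-2.8), (-33.8)] -99.2
10 [(-0.9), (-42.1)] -106.2
cmd 540.8 16.1
11 [(2.9), (-8.0)] -113.2
12 [(6.7), (-15.7)] -120.2
13 [(11.5), (-22.8)] -127.2
14 [(17.1), (-29.2)] -134.2
15 [(23.4), (-35.0)] -141.2
cmd 505.8 39.5
```

Request:
{"method": "carry_out", "body": {
  "deltas": [
    [1,0,-5.9,-1.5,0,0,0],
    [1,0,-11.7,-3.6,0,0,0],
    [1,0,-17.2,-6.1,0,0,0],
    [1,0,-22.5,-9.1,0,0,0],
    [1,0,-27.0,-11.9,0,0,0]
  ]
}}

```text
time_s: 22.18
eef_pos: [618.0, 41.8, 125.7]
ee_rot: [0.709, 0.0, 0.706, 0.0]
force: [-2.8, 5.7, 12.3]
grip_width: 0.227
```

Request:
{"method": "carry_out", "body": {
  "deltas": [
    [1,0,-6.5,-5.6,0,0,0],
    [1,0,-12.3,-11.8,0,0,0],
    [1,0,-17.4,-18.7,0,0,0],
    [1,0,-21.5,-26.2,0,0,0],
    [1,0,-24.8,-34.1,0,0,0]
  ]
}}

```text
time_s: 22.8
eef_pos: [584.5, 16.9, 125.7]
ee_rot: [0.709, 0.0, 0.705, -0.0]
force: [2.1, 5.4, 12.0]
grip_width: 0.222
```

Request:
{"method": "carry_out", "body": {
  "deltas": [
    [1,0,-2.2,-8.2,0,0,0],
    [1,0,-3.5,-16.7,0,0,0],
    [1,0,-3.6,-25.2,0,0,0],
    [1,0,-2.8,-33.8,0,0,0],
    [1,0,-0.9,-42.1,0,0,0]
  ]
}}

```text
time_s: 23.42
eef_pos: [542.9, 15.4, 125.7]
ee_rot: [0.71, -0.0, 0.704, -0.001]
force: [3.6, 2.5, 10.5]
grip_width: 0.223
```

Run:
```python
from h import *
print(ctrl.sense()["force"])
f=lambda i:cv2.convertScaleAbs(cv2.resize(i[:,:,::-1],None,fx=5,fy=5,interpolation=cv2.INTER_CUBIC),alpha=1.3,beta=10)
t=viewer.capture("top");s=viewer.capture("scene")
cv2.imwrite("pics/f1.png",cv2.vconcat([f(t[123:183,137:217]),f(s[205:265,320:400])]))
```

```text
[ 3.56371811  2.47761686 10.48685752]
```

View pics/f1.png

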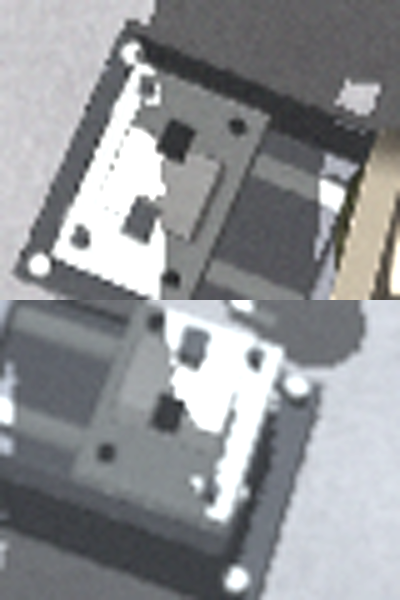

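The carriage plate now lies close to the bed's end: its edge runs from (145,65) to (55,250) in the top half. I'll quantify that with rectified profiles along the unit's y.

```bash
cat > prof.py <<'E'
from h import *
import sys
u=np.array([np.cos(np.radians(67.36)),np.sin(np.radians(67.36))]);v=np.array([u[1],-u[0]]);C=np.array([562.3,82.5])
def rect(n,im,z):  # rows: unit x -70..70, cols: unit y 60..280, 3 px/mm
    pts=[(-75,60),(75,60),(75,280),(-75,280)]
    src=np.float32([proj(n,[*(C+a*v+b*u),z]) for a,b in pts]);dst=np.float32([((b-60)*3,(a+75)*3) for a,b in pts])
    return cv2.warpPerspective(im,cv2.getPerspectiveTransform(src,dst),(660,450),flags=cv2.INTER_CUBIC)
if __name__=="__main__":
    i0=cv2.imread("pics/top0.png");i1=viewer.capture("top")[:,:,::-1].copy();cv2.imwrite("pics/t3.png",i1)
    out=[cv2.convertScaleAbs(rect("top",i,51)[60:390:1],alpha=1.4,beta=15)[::1] for i in(i0,i1)]
    for o in out:
        for k in range(0,220,10): cv2.line(o,(k*3,0),(k*3,10 if k%50-40 else 22),(0,0,255),1)
    cv2.imwrite("pics/r.png",cv2.resize(cv2.vconcat(out),None,fx=.9,fy=.9))
E
python3 prof.py
```

```text
(no output)
```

View pics/r.png

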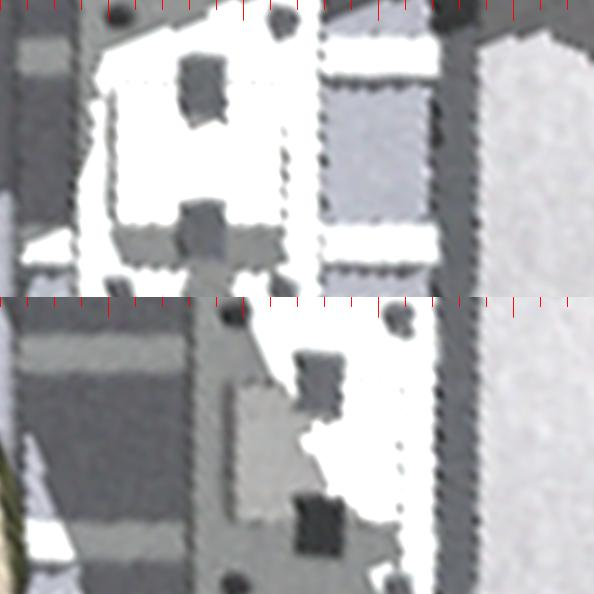

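Request:
{"method": "carry_out", "body": {
  "deltas": [
    [1,0,2.9,-8.0,0,0,0],
    [1,0,6.7,-15.7,0,0,0],
    [1,0,11.5,-22.8,0,0,0],
    [1,0,17.1,-29.2,0,0,0],
    [1,0,23.4,-35.0,0,0,0]
  ]
}}

```text
time_s: 24.2
eef_pos: [507.6, 38.0, 125.7]
ee_rot: [0.709, -0.001, 0.705, -0.001]
force: [1.2, -3.5, 12.8]
grip_width: 0.221
```

```bash
python3 plan.py 505.8 39.5 6.5 5 560.5 83.3|sed 's/np.float64//g'
```

```text
th -141.3 r 70.07517392058331
1 [(6.5), (-4.5)] -147.8
2 [(13.5), (-8.4)] -154.3
3 [(20.8), (-11.4)] -160.8
4 [(28.4), (-13.6)] -167.3
5 [(36.3), (-14.9)] -173.8
cmd 490.9 75.8
```

Request:
{"method": "carry_out", "body": {
  "deltas": [
    [1,0,6.5,-4.5,0,0,0],
    [1,0,13.5,-8.4,0,0,0],
    [1,0,20.8,-11.4,0,0,0],
    [1,0,28.4,-13.6,0,0,0],
    [1,0,32.5,-14.3,0,0,0]
  ]
}}

```text
time_s: 24.82
eef_pos: [492.4, 70.9, 125.6]
ee_rot: [0.708, -0.001, 0.706, -0.001]
force: [-5.1, -3.9, 15.5]
grip_width: 0.223
```

```bash
python3 prof.py
python3 - <<'E'
from h import *
from prof import rect
r=[rect("top",cv2.imread(f"pics/{n}.png"),51) for n in("top0","t3")]
i=viewer.capture("top")[:,:,::-1].copy();r.append(rect("top",i,51))
for z,n in((51,"t"),):
  for k in r:
    g=k.max(2)[90:370].mean(0); d=np.diff(cv2.GaussianBlur(g[None],(9,1),2)[0]);w=range(330,540)
    print([(j/3+60,round(d[j],1)) for j in w if abs(d[j])>4 and abs(d[j])==max(abs(d[j-6:j+7]))])
o=cv2.convertScaleAbs(cv2.vconcat([r[1][60:390],r[2][60:390]]),alpha=1.3);cv2.imwrite("pics/r2.png",cv2.resize(o,None,fx=.9,fy=.9))
E
```

```text
[(177.33333333333331, np.float64(-8.6)), (219.33333333333334, np.float64(-5.3)), (237.0, np.float64(7.2))]
[(225.0, np.float64(-12.4)), (237.0, np.float64(7.7))]
[(225.0, np.float64(-12.2)), (237.0, np.float64(7.7))]
```

View pics/r2.png

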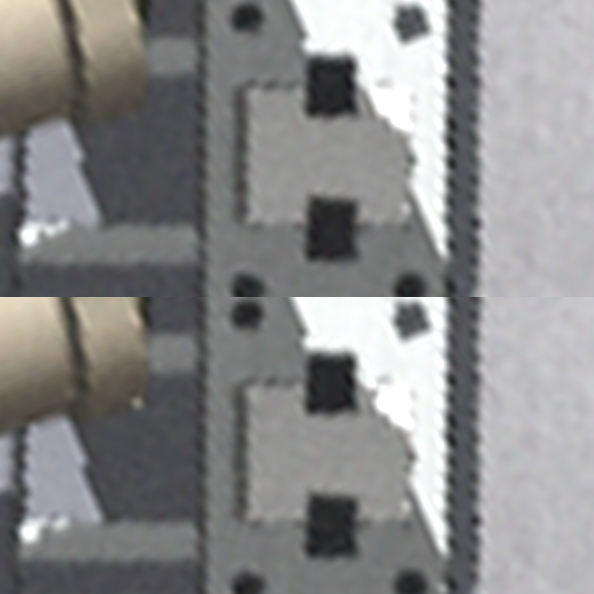

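Request:
{"method": "carry_out", "body": {
  "deltas": [
    [1,0,2,-0.3,0,0,0],
    [1,0,4,-0.5,0,0,0],
    [1,0,6,-0.7,0,0,0],
    [1,0,6,-0.7,0,0,0],
    [1,0,5.2,-0.6,0,0,0]
  ]
}}

```text
time_s: 25.55
eef_pos: [491.7, 76.4, 125.6]
ee_rot: [0.708, -0.0, 0.706, -0.001]
force: [-6.0, 0.4, 17.0]
grip_width: 0.224
```

Request:
{"method": "carry_out", "body": {
  "deltas": [
    [1,-1.5,0,0,0,0,0],
    [1,-3.5,0,0,0,0,0],
    [1,-5.5,0,0,0,0,0],
    [1,-7.5,0,0,0,0,0],
    [1,-9.3,0,0,0,0,0]
  ]
}}

```text
time_s: 26.18
eef_pos: [491.1, 76.9, 133.3]
ee_rot: [0.707, 0.0, 0.707, -0.0]
force: [1.8, -0.6, 1.2]
grip_width: 0.22
```

Request:
{"method": "carry_out", "body": {
  "deltas": [
    [1,-0.3,0,0,0,0,0],
    [1,-0.6,0,0,0,0,0],
    [1,-0.6,0,0,0,0,0],
    [1,-0.6,0,0,0,0,0],
    [1,-0.6,0,0,0,0,0]
  ]
}}

```text
time_s: 26.8
eef_pos: [490.9, 77.0, 133.9]
ee_rot: [0.707, 0.0, 0.707, -0.0]
force: [3.2, 0.1, 2.2]
grip_width: 0.225
```

Run:
```python
from h import *
from prof import rect
print(ctrl.sense()["force"])
i=viewer.capture("top")[:,:,::-1].copy();k=rect("top",i,51)
g=k.max(2)[90:370].mean(0); d=np.diff(cv2.GaussianBlur(g[None],(9,1),2)[0])
print([(j/3+60,round(d[j],1)) for j in range(330,540) if abs(d[j])>4 and abs(d[j])==max(abs(d[j-6:j+7]))])
```

```text
[3.22207435 0.13464682 2.19309073]
[(225.33333333333334, np.float64(-11.5)), (237.0, np.float64(7.6))]
```

Request:
{"method": "carry_out", "body": {
  "deltas": [
    [-1,0,0,0,0,0,0],
    [-1,0,0,0,0,0,0],
    [-1,0,0,0,0,0,0],
    [-1,0,0,0,0,0,0],
    [-1,0,0,0,0,0,0]
  ]
}}

```text
time_s: 27.48
eef_pos: [490.6, 77.0, 133.7]
ee_rot: [0.707, 0.0, 0.707, -0.0]
force: [1.0, 0.4, 0.2]
grip_width: 0.997
```

Request:
{"method": "carry_out", "body": {
  "deltas": [
    [-1,-10,0,0,0,0,0],
    [-1,-30,0,0,0,0,0],
    [-1,-55,0,0,0,0,0],
    [-1,-80,0,0,0,0,0],
    [-1,-100,0,0,0,0,0]
  ]
}}

```text
time_s: 28.1
eef_pos: [490.9, 77.0, 235.6]
ee_rot: [0.708, 0.0, 0.707, -0.0]
force: [0.2, 0.2, -0.8]
grip_width: 1.002
```

Request:
{"method": "carry_out", "body": {
  "deltas": [
    [-1,-20,0,-30,0,0,0],
    [-1,-20,0,-80,0,0,0],
    [-1,-20,0,-110,0,0,0],
    [-1,-20,0,-120,0,0,0],
    [-1,-20,0,-120,0,0,0]
  ]
}}

```text
time_s: 28.72
eef_pos: [371.1, 77.0, 254.4]
ee_rot: [0.708, 0.0, 0.707, -0.0]
force: [0.2, -0.2, -0.7]
grip_width: 1.001
```

Run:
```python
from h import *
from prof import rect
print(ctrl.sense()["force"])
i=viewer.capture("top")[:,:,::-1].copy();s=viewer.capture("scene")[:,:,::-1].copy();k=rect("top",i,51)
g=k.max(2)[90:370].mean(0); d=np.diff(cv2.GaussianBlur(g[None],(9,1),2)[0])
print([(j/3+60,round(d[j],1)) for j in range(330,540) if abs(d[j])>4 and abs(d[j])==max(abs(d[j-6:j+7]))])
f=lambda im:cv2.convertScaleAbs(cv2.resize(im,None,fx=4,fy=4,interpolation=cv2.INTER_CUBIC),alpha=1.5,beta=10)
cv2.imwrite("pics/end.png",f(s[150:275,215:410]))
```

```text
[ 0.18639177 -0.21687403 -0.7051522 ]
[(225.33333333333334, np.float64(-13.1)), (237.0, np.float64(7.7))]
```

View pics/end.png

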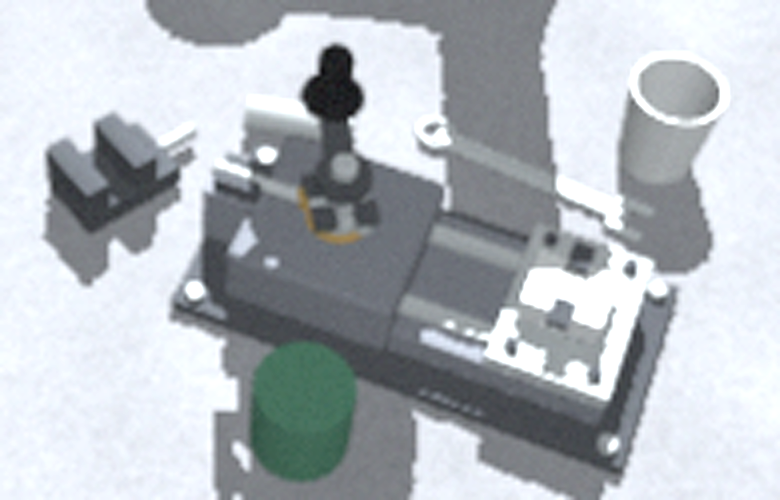

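The final view shows the knob free and the crank up. The carriage's front edge at (655,262)–(605,400) sits over the bed's end, and the bystanders are where they were. I'm handing the job in.

```bash
python3 -c "
from rig import order
print(order.finish_job())"
```

```text
the job is handed in; nothing more can be done
None
```

The carriage is cranked to the end of its bed, the crank is up and released, and the job is handed in at about 29 s of the 72 s allowed. No verdict came back.

- **Coupling:** I gripped the knob and pressed with 10 to 13 N while turning clockwise. About 63° on, the bar dropped into a slot (the push fell to 3 N), and I pushed it home with about 15 N. My slot angles from the pictures were off by up to about 45°, so the slot was found by feel alone.
- **Cranking:** I turned about 1.9 turns at up to 1 rad/s, slower through both heavy points, with 10 to 18 N on the knob throughout. The carriage's speed was not measured directly.
- **Last checks:**
  - **Carriage position:** the top camera puts the front edge about 0.8 mm short of the bed's end (travel about 59.2 mm). Counting turn angle from the heavy points gives about 60.4 mm. Both are inside 57.5 to 62.5 mm, and the edge did not move after I let go.
  - **Crank and hand:** the crank looks up, and the gripper is open, clear of everything and reading almost no force.
  - **Bystanders:** they look unmoved in the scene picture. I checked them by eye only.

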